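# Load the covers and lock the hold-down strap with the T-key

## Robot

A 7-joint arm with a two-finger parallel gripper is mounted at the origin on a cart in front of the work surface, level with it; the furniture and walls round the work are solid. World frame = base frame: x ahead of the robot, y to its left, z up, the work surface at z = 0. Lengths are in m, angles in rad, forces in N, time in s.
With the tool pointing down it reaches from about 0.375 to 0.925 m from the base axis. Payload 3.1 kg.
Tool frame: the origin (TCP) lies between the finger pads; the fingertips stand 19 mm ahead of it and the grasp point (between the pads) is the TCP; z points along the fingers, y is the line along which they close (so a half turn about z gives the same grasp; the last joint's range is limited). The gripper opens to 85 mm and grips with 20 to 120 N. Pads are 22 mm wide; open, the fingers measure 114 mm over their backs; the gripper's body (76 mm by 85 mm) begins 54 mm behind the grasp point. The pads swing forward as they close: fully open they stand 13 mm farther back than shut.
Start: joints at [-0.098, 0.383, 0.044, 1.598, -0.018, 1.161, -0.05], TCP at [0.65, 0, 0.25] pointing down, gripper open.
Joint ranges: [-2.61, 2.61], [-0.41, 2.15], [-1.48, 1.57], [0, 2.5], [-1.57, 4.71], [0.05, 1.97], [-2.85, 2.85]. Speed limits (rad/s): [2.79, 2.79, 3.14, 3.14, 3.14, 3.14, 3.14].

## Interface

Orientations are given as a unit quaternion [x, y, z, w].
In Python, from bench import move_ptp, movel, move_j, move_gripper, pause, inverse_kinematics, read_camera, camera_params, MotionError, sign_off, look_for, tip_of, read_time_s, read_qpos, read_joint_vel, read_effort, read_eef_pos, read_tcp_rot, read_ft_force, read_ft_torque, read_finger_gap, read_grasp_force gives the robot as it stands. Calls block until the motion is done:
- move_ptp(position, orientation): joint-space move of the TCP to a pose.
- movel(position, orientation=None, speed=0.15): straight line of the TCP; orientation=None keeps the orientation; speed is the mean speed in m/s.
- move_j(angles): joint-space move.
- move_gripper(opening, effort=None): finger opening in m; effort is the grip in N (None keeps the last); returns when the fingers have stopped.
- pause(seconds).
- inverse_kinematics(position, orientation): joint angles nearest the present ones, or None.
- read_camera(name): name is "scene" or "side" or "wrist"; returns the picture (400x640x3 uint8, red, green, blue); there is no depth.
- camera_params(name): a dict with "K" (3x3 intrinsics, pixels), "camera_from_world" (4x4, takes a point from world to camera coordinates). Camera axes: x right, y down, z forward; pixel columns grow to the right and rows downward; lengths in m; the calibration is good to about 2 mm. A picture is of the moment at which its call begins: read the wrist's pose just before it. camera_params takes no time and is no camera call; for the wrist camera it gives the pose at the moment of the call.
A pose or a line that the arm cannot do raises MotionError and nothing moves.
- sign_off(): hands the job in; it is judged then, once.
Trained networks look in the newest picture that a camera, given by its name, has taken for a name from the list of things; names that differ only in an ending like _2 or _b are one class to them, and where a whole thing is asked for, a point or a joint stands for the part that bears it (a point fixed in the world has none). Each returns a list of dicts, best first, with "confidence" (0 to 1); they miss things now and then, are a little off and sometimes report something else, mostly with a low value. They report only what shows in the picture. A call takes as long as a camera call. They do not tell look-alikes from the thing itself.
- look_for(camera, name): "at" ([column, row] in pixels, amid what is visible of it).
- tip_of(camera, name): "at" ([column, row] in pixels: a listed point, or the origin of a listed thing).
Readings, each from a call of its own:
- read_time_s(): time.
- read_qpos(): joint angles.
- read_joint_vel(): joint speeds.
- read_effort(): joint torques, N m.
- read_eef_pos(): TCP position.
- read_tcp_rot(): TCP orientation.
- read_ft_force(): force on the tool from outside, world axes, zero at the start.
- read_ft_torque(): the same for the moment, N m.
- read_finger_gap(): finger opening in m.
- read_grasp_force(): force on a finger pad.
Only numpy, scipy, OpenCV 4.12 (cv2) and the standard library are available. Lean on these libraries where they do the work, as an engineer would, in place of code of your own. Each camera call takes 0.05 s, during which the arm holds its last target. There are 200 camera calls.

## Task

Lay every cover flat in a nest of the hold-down fixture, one to a nest, with its round boss facing up. Then put the flat-bladed T-key into the slotted core on the strap's pivot, pressing and turning until it drops fully in, turn it clockwise until the strap is swung fully home over the row of nests, and put the key back upright in its wooden stand. Leave the tape measure, the steel offcut and the grease tin where they are.

Things in the scene. Friction and masses are not known exactly. Their poses are not given: they have to be found in the camera images.
- fixture: steel hold-down fixture, fixed to the bench, base 113 x 264 mm. Origin on the bench under the strap's pivot; x points roughly away from the robot; three nests stand in a row from the pivot towards -y, open to -x. The pivot post with the strap's hub (56 mm diameter, 58 mm high) stands at the origin. All nests have low cheeks 10 mm high between them.
- nest1 (a point): first nest, 60 mm from the pivot: middle of its floor, 6 mm above the bench, axes as the fixture's. All nests alike: a shallow pocket 48 mm along x, 52 mm along y, for a cover lying flat with its 40 mm along x and 46 mm along y; cheeks at both y sides and a fence at the back (+x) rise 10 mm from the floor; at the front (-x) is only a 3 mm step up to the apron.
- nest2 (a point): second nest, 122 mm from the pivot: middle of its floor, axes as the fixture's. In front of each nest (from 24 to 77 mm at -x) the flat apron is 9 mm above the bench: a cover can be stood on it on edge, boss towards -x, its foot at the step, and tipped over towards +x so that it falls into the nest boss up. Fingertips can then push it back to the fence.
- nest3 (a point): third nest, 184 mm from the pivot: middle of its floor, 6 mm above the bench, axes as the fixture's.
- socket (a point): middle of the mouth of the key socket, on the strap's pivot, 58 mm above the bench; axes as the fixture's. A slot 24.4 mm long, 10.4 mm wide, 16 mm deep in a dark 38 x 30 mm core. The core has lost motion: it turns loosely (0.05 N m) up to 0.25 rad either way in the hub before it carries the strap, so the strap tells its angle only roughly (in mid-play the slot runs along the strap).
- strap (a joint): angle of the steel strap (26 mm wide, reaching 223 mm from the pivot, underside 40 mm, top 48 mm above the bench). 0 = parked, 0.471 rad clockwise from the fixture's x seen from above; grows as it turns clockwise to its stop at 1.1, where it lies over the row of nests (along -y). Stiff (0.2 N m), stays where left. Passes 4 mm above covers that lie properly.
- key: T-shaped key, 78 mm tall, about 140 g: flat steel blade 20 mm wide (its x), 7 mm thick (y), the lowest 3 mm reduced to 16 x 4 mm; black cross-handle 70 mm long (its x), 14 mm wide (y), 16 mm high, its middle 70 mm above the origin. Origin: middle of the blade's lower end, z up. At the start it stands upright in its stand, its end 8 mm above the bench.
- stand_mouth (a point): middle of the mouth of the round hole (about 26 mm wide, 40 mm deep) in the key's stand, a 50 x 50 x 48 mm light wooden block fixed to the bench; the point is 48 mm above the bench.
- cover1: machined aluminium cover, about 150 g (all covers alike; any may be absent): body 24 mm thick (its x), 46 mm wide (y), 40 mm (z); on one broad face (+x) a round boss, 28 mm diameter, 6 mm proud, with a dark ring. Origin: middle of the 24 mm body. At the start it stands on its long edge, z up, boss to the side, origin 20 mm above the bench; boss up means its x points up.
- cover2: a second cover like cover1, same origin and axes. Laid boss up in a nest, its 46 mm side (y) lies along the fixture's y and its origin is 12 mm above the nest's floor.
- cover3: a third cover like cover1, same origin and axes.
- tape_measure: yellow tape measure, 68 x 71 x 35 mm, a bystander; origin under its middle.
- steel_offcut: bare steel bar offcut, 30 x 85 x 10 mm, a bystander; origin under its middle.
- grease_tin: round tin, 69 mm diameter, 60 mm high, a bystander; origin under its middle.
There are look-alikes about, which are no part of the job. Leave any red look-alike of the key alone.

How it is judged:
On the way, in this order (a step that is already met when the one before it is completed fails the run):
1. every cover lies in a nest, boss up, with the strap still open (((horizontal distance between cover1 and nest1 below 0.007 m and z of cover1 in the frame of nest1 between 0.009 and 0.0145 m and angle between cover1's own x axis and vertical below 0.1 rad) or (horizontal distance between cover1 and nest2 below 0.007 m and z of cover1 in the frame of nest2 between 0.009 and 0.0145 m and angle between cover1's own x axis and vertical below 0.1 rad) or (horizontal distance between cover1 and nest3 below 0.007 m and z of cover1 in the frame of nest3 between 0.009 and 0.0145 m and angle between cover1's own x axis and vertical below 0.1 rad)) and ((horizontal distance between cover2 and nest1 below 0.007 m and z of cover2 in the frame of nest1 between 0.009 and 0.0145 m and angle between cover2's own x axis and vertical below 0.1 rad) or (horizontal distance between cover2 and nest2 below 0.007 m and z of cover2 in the frame of nest2 between 0.009 and 0.0145 m and angle between cover2's own x axis and vertical below 0.1 rad) or (horizontal distance between cover2 and nest3 below 0.007 m and z of cover2 in the frame of nest3 between 0.009 and 0.0145 m and angle between cover2's own x axis and vertical below 0.1 rad)) and ((horizontal distance between cover3 and nest1 below 0.007 m and z of cover3 in the frame of nest1 between 0.009 and 0.0145 m and angle between cover3's own x axis and vertical below 0.1 rad) or (horizontal distance between cover3 and nest2 below 0.007 m and z of cover3 in the frame of nest2 between 0.009 and 0.0145 m and angle between cover3's own x axis and vertical below 0.1 rad) or (horizontal distance between cover3 and nest3 below 0.007 m and z of cover3 in the frame of nest3 between 0.009 and 0.0145 m and angle between cover3's own x axis and vertical below 0.1 rad)) and value of joint strap below 0.5 rad), for 0.3 s.
2. the key has dropped into the core, with the strap still open (horizontal distance between key and socket below 0.005 m and z of key in the frame of socket below -0.011 m and angle between key's own z axis and vertical below 0.12 rad and value of joint strap below 0.6 rad), for 0.1 s.
3. the key, in the core, has swung the strap home (horizontal distance between key and socket below 0.005 m and z of key in the frame of socket below -0.011 m and angle between key's own z axis and vertical below 0.12 rad and value of joint strap above 1 rad), for 0.2 s.
At the end, for the whole second after the job is handed in: every cover present lies flat (within 0.1 rad) and boss up on the floor of a nest, its middle within 7 mm of the nest's middle; the strap stands beyond 1.0 rad (stop at 1.1); the key is upright (within 0.25 rad) in its stand, its end at least 30 mm below the mouth; all at rest and released (((horizontal distance between cover1 and nest1 below 0.007 m and z of cover1 in the frame of nest1 between 0.009 and 0.0145 m and angle between cover1's own x axis and vertical below 0.1 rad) or (horizontal distance between cover1 and nest2 below 0.007 m and z of cover1 in the frame of nest2 between 0.009 and 0.0145 m and angle between cover1's own x axis and vertical below 0.1 rad) or (horizontal distance between cover1 and nest3 below 0.007 m and z of cover1 in the frame of nest3 between 0.009 and 0.0145 m and angle between cover1's own x axis and vertical below 0.1 rad)) and ((horizontal distance between cover2 and nest1 below 0.007 m and z of cover2 in the frame of nest1 between 0.009 and 0.0145 m and angle between cover2's own x axis and vertical below 0.1 rad) or (horizontal distance between cover2 and nest2 below 0.007 m and z of cover2 in the frame of nest2 between 0.009 and 0.0145 m and angle between cover2's own x axis and vertical below 0.1 rad) or (horizontal distance between cover2 and nest3 below 0.007 m and z of cover2 in the frame of nest3 between 0.009 and 0.0145 m and angle between cover2's own x axis and vertical below 0.1 rad)) and ((horizontal distance between cover3 and nest1 below 0.007 m and z of cover3 in the frame of nest1 between 0.009 and 0.0145 m and angle between cover3's own x axis and vertical below 0.1 rad) or (horizontal distance between cover3 and nest2 below 0.007 m and z of cover3 in the frame of nest2 between 0.009 and 0.0145 m and angle between cover3's own x axis and vertical below 0.1 rad) or (horizontal distance between cover3 and nest3 below 0.007 m and z of cover3 in the frame of nest3 between 0.009 and 0.0145 m and angle between cover3's own x axis and vertical below 0.1 rad)) and value of joint strap above 1 rad and horizontal distance between key and stand_mouth below 0.012 m and z of key in the frame of stand_mouth below -0.03 m and angle between key's own z axis and vertical below 0.25 rad and linear speed of each of key, cover1, cover2, cover3 below 0.03 m/s); the robot touches nothing.
It fails at once if the tape measure is moved more than 30 mm (distance of tape_measure from where it was at the start of the episode above 0.03 m).
It fails at once if the steel offcut is moved more than 30 mm (distance of steel_offcut from where it was at the start of the episode above 0.03 m).
It fails at once if the grease tin is moved more than 30 mm (distance of grease_tin from where it was at the start of the episode above 0.03 m).
Of cover1, cover2, cover3 only 2 to 3 are there at a start; the rules pass over those that are not, and their reading is None.
At some moment in a run one of cover1, cover2, cover3 may be knocked a few centimetres aside while the robot is not near it.
It also fails if it takes over 210 s, if anything falls off the work surface, if the arm or the gripper's body presses on something with over 40 N, if the wrist force passes 120 N, or if a joint passes its speed limit or range.

## Working session

There is one attempt and no reset: what is moved stays moved. The work goes in short steps, each a Python script; the robot and the scene stay as the last script left them, time stands still between calls to the robot, and variables do not carry over. Pictures are saved under pics/ and viewed, at most 14 in all, crops included, and the job is handed in when it is done.

```bash
ls; mkdir -p pics; cat > h.py <<'E'
import numpy as np, cv2
from bench import *
from scipy.spatial.transform import Rotation as R
def shot(cam,name=None):
    P=camera_params(cam); im=read_camera(cam)
    if name: cv2.imwrite('pics/'+name+'.png',im[:,:,::-1])
    return im,P
def ray(P,uv):
    K=np.array(P['K']);T=np.array(P['camera_from_world'])
    d=np.linalg.inv(K)@np.array([uv[0],uv[1],1.]); Rt=T[:3,:3].T
    return -Rt@T[:3,3], Rt@d
def onz(P,uv,z):
    o,d=ray(P,uv); return o+d*(z-o[2])/d[2]
def proj(P,p):
    T=np.array(P['camera_from_world']);c=T[:3,:3]@np.array(p)+T[:3,3];q=np.array(P['K'])@c
    return q[:2]/q[2]
def tri(PA,a,PB,b):
    A=[];y=[]
    for P,u in((PA,a),(PB,b)):
        o,d=ray(P,u);d=d/np.linalg.norm(d);M=np.eye(3)-np.outer(d,d);A.append(M);y.append(M@o)
    x=np.linalg.lstsq(np.vstack(A),np.hstack(y),rcond=None)[0]
    return x
def down(yaw):  # tool z down, tool y (closing line) at angle yaw from world x
    y=np.array([np.cos(yaw),np.sin(yaw),0]);z=np.array([0,0,-1.]);x=np.cross(y,z)
    return R.from_matrix(np.c_[x,y,z]).as_quat()
E
python3 - <<'E'
from h import *
np.set_printoptions(precision=4,suppress=True)
print(read_tcp_rot(), read_time_s())
Z={'socket':.058,'nest1':.006,'nest2':.006,'nest3':.006,'stand_mouth':.048,'key':.008,'cover1':.02,'tape_measure':0,'steel_offcut':0,'grease_tin':0,'fixture':0}
for c in('scene','side'):
    im,P=shot(c,c+'0')
    for n,z in Z.items():
        for r in tip_of(c,n)[:4]: print(c,n,np.round(r['at'],1),round(r['confidence'],2),onz(P,r['at'],z))
    print(c,'cam',ray(P,(320,200)))
E
```

```text
pics
[ 0.7071  0.7071 -0.001  -0.0009] 0.0
scene socket [334.3 276.4] 0.74 [ 0.3622 -0.2571  0.058 ]
scene socket [358.3 214.1] 0.58 [ 0.6115 -0.0791  0.058 ]
scene nest1 [371.3 235.7] 0.94 [ 0.6209 -0.1266  0.006 ]
scene nest1 [403.2 258.1] 0.9 [ 0.6049 -0.2558  0.006 ]
scene nest1 [384.9 247. ] 0.84 [ 0.6071 -0.1905  0.006 ]
scene nest2 [371.3 235.7] 0.94 [ 0.6209 -0.1266  0.006 ]
scene nest2 [403.2 258.1] 0.9 [ 0.6049 -0.2558  0.006 ]
scene nest2 [384.9 247. ] 0.84 [ 0.6071 -0.1905  0.006 ]
scene nest3 [371.3 235.7] 0.94 [ 0.6209 -0.1266  0.006 ]
scene nest3 [403.2 258.1] 0.9 [ 0.6049 -0.2558  0.006 ]
scene nest3 [384.9 247. ] 0.84 [ 0.6071 -0.1905  0.006 ]
scene stand_mouth [330.7 265.5] 0.63 [ 0.3929 -0.2105  0.048 ]
scene stand_mouth [405.1 256.2] 0.44 [ 0.5622 -0.2914  0.048 ]
scene key [354.1 312. ] 0.83 [ 0.3589 -0.3274  0.008 ]
scene key [334.1 276.9] 0.63 [ 0.4073 -0.2087  0.008 ]
scene cover1 [302.7 239.8] 0.55 [ 0.439  -0.0447  0.02  ]
scene tape_measure [253.3 179.9] 0.55 [0.5717 0.4243 0.    ]
scene steel_offcut [404.7 298.1] 0.66 [ 0.4889 -0.3582  0.    ]
scene steel_
[... 819 characters left out ...]
 [299.6 182.6] 0.7 [ 0.6143 -0.1326  0.006 ]
side stand_mouth [367.4 165.9] 0.61 [ 0.3949 -0.2014  0.048 ]
side stand_mouth [293.6 192.8] 0.29 [ 0.6081 -0.0053  0.048 ]
side key [362.9 170.7] 0.72 [ 0.41   -0.2366  0.008 ]
side key [375.  159.7] 0.4 [ 0.3715 -0.3218  0.008 ]
side cover1 [339.5 303.7] 0.69 [0.4256 0.3908 0.02  ]
side tape_measure [287.5 308.5] 0.77 [0.5439 0.4041 0.    ]
side steel_offcut [341.9 154.9] 0.6 [ 0.4952 -0.3575  0.    ]
side grease_tin [303.6 267.5] 0.76 [0.531 0.264 0.   ]
side fixture [294.5 193.8] 0.59 [ 0.6201 -0.0722  0.    ]
side fixture [365.7 173.5] 0.2 [ 0.3997 -0.2325  0.    ]
side cam (array([0.3689, 1.0754, 0.766 ]), array([ 0.1201, -0.8204, -0.5594]))
```

View pics/scene0.png

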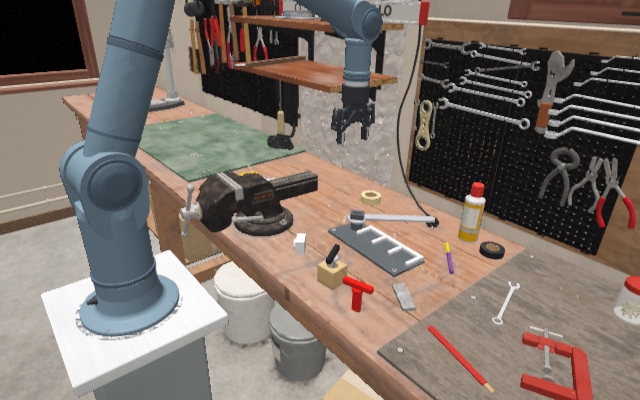

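View pics/side0.png

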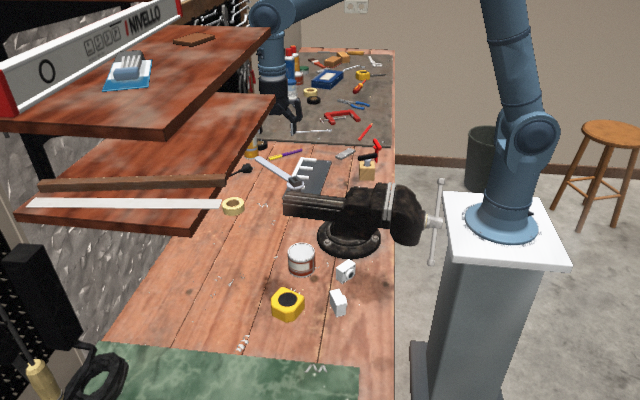

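Scene: the fixture is at about (375,247), the key in its stand at (333,262), the red look-alike at (357,290) and one cover at (300,242), just in front of the vise. Side: two more covers at (345,270) and (338,302), the tin at (301,258) and the tape at (288,305). The vise stands between the two groups, so I'll move over it high and look with the wrist camera.

```bash
python3 - <<'E'
from h import *
np.set_printoptions(precision=4,suppress=True)
def look(p,yaw,nm,names):
    try: move_ptp(p,down(yaw))
    except MotionError as e: print(nm,e); return
    pause(.3); im,P=shot('wrist',nm)
    print(nm,read_eef_pos(),read_qpos(),'cam',*ray(P,(320,200)))
    for n,z in names.items():
        for r in tip_of('wrist',n)[:4]: print(n,np.round(r['at'],1),round(r['confidence'],2),onz(P,r['at'],z))
N={'socket':.058,'nest1':.006}
look([.58,-.14,.34],np.pi/2,'w_fix',N|{'cover1':.02})
look([.43,-.10,.34],np.pi/2,'w_key',{'stand_mouth':.048,'key':.008,'cover1':.02})
move_ptp([.5,.0,.38],down(np.pi/2))
look([.45,.30,.36],np.pi/2,'w_cov',{'cover1':.02,'grease_tin':0,'tape_measure':0})
print(read_time_s())
E
```

```text
w_fix [ 0.5801 -0.1398  0.3398] [ 0.2662  0.2245 -0.1166  1.6168  0.0268  1.3021  1.7165] cam [ 0.4955 -0.1394  0.4657] [ 0.3129  0.0031 -0.9499]
socket [379.8 187. ] 0.76 [ 0.6128 -0.0637  0.058 ]
nest1 [236.9 173.8] 0.94 [ 0.6086 -0.2529  0.006 ]
nest1 [282.7 177.2] 0.88 [ 0.6135 -0.1897  0.006 ]
nest1 [326.4 173.6] 0.72 [ 0.6084 -0.129   0.006 ]
cover1 [387.6  20.6] 0.66 [ 0.4222 -0.0592  0.02  ]
w_key [ 0.4307 -0.1001  0.3399] [ 0.2833 -0.0853 -0.139   1.9473 -0.0126  1.2791  1.7192] cam [ 0.3462 -0.0998  0.4658] [ 0.313   0.0031 -0.9499]
stand_mouth [229.2 133.8] 0.6 [ 0.3995 -0.2083  0.048 ]
stand_mouth [216.8 271.6] 0.43 [ 0.5886 -0.2421  0.048 ]
key [237.3 128.2] 0.66 [ 0.3973 -0.2074  0.008 ]
key [151.9 106.1] 0.59 [ 0.3692 -0.3154  0.008 ]
cover1 [350.5 149.5] 0.96 [ 0.4235 -0.0584  0.02  ]
cover1 [610.5 150.3] 0.75 [0.4249 0.283  0.02  ]
cover1 [217.7 270.8] 0.42 [ 0.6035 -0.2502  0.02  ]
w_cov [0.4505 0.2992 0.36  ] [-0.1368  0.1371 -0.5745  1.6977  0.0768  1.3292  0.8438] cam [0.366  0.2995 0.4859] [ 0.3134  0.0019 -0.9497]
cover1 [ 48.8 132.3] 0.84 [ 0.4225 -0.0646  0.02  ]
cover1 [307.5 133.7] 0.81 [0.4255 0.2838 0.02  ]
cover1 [386.7 137.3] 0.68 [0.4307 0.391  0.02  ]
grease_tin [301.7 205.7] 0.56 [0.5353 0.2728 0.    ]
tape_measure [386.3 217.2] 0.89 [0.5544 0.4018 0.    ]
tape_measure [299.4 210.4] 0.73 [0.5429 0.2692 0.    ]
6.6667
```

```bash
python3 - <<'E'
import cv2,numpy as np
a=cv2.imread('pics/w_key.png');b=cv2.imread('pics/w_cov.png');f=cv2.imread('pics/w_fix.png')
r=lambda im,x,y:cv2.resize(im[y:y+150,x:x+200],(800,600),interpolation=2)[:]
h=lambda im,x,y,w,hh:cv2.resize(im[y:y+hh,x:x+w],(400,300),interpolation=2)
m=np.vstack([np.hstack([h(b,280,90,133,100),h(a,310,110,107,80)]),np.hstack([h(f,210,90,240,180),h(a,180,80,133,100)])])
cv2.imwrite('pics/m1.png',m)
E
```

```text
(no output)
```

View pics/m1.png

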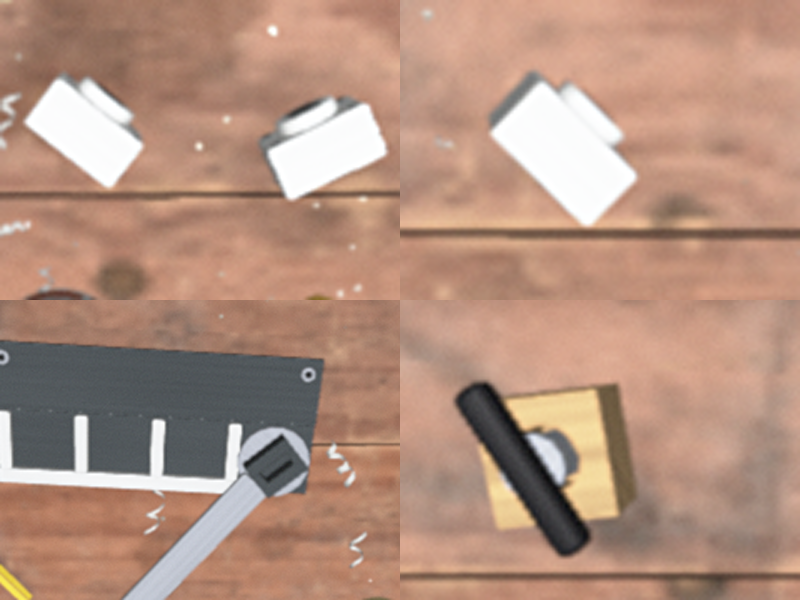

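View pics/w_key.png

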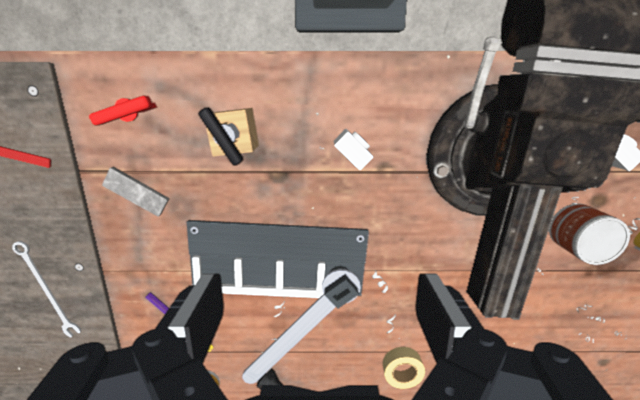

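```bash
cat >> h.py <<'E'
from scipy.optimize import minimize
def box(x0,x1,y0,y1,z0,z1): return np.array([[x,y,z] for x in(x0,x1) for y in(y0,y1) for z in(z0,z1)])
a=np.linspace(0,2*np.pi,24)
COVER=[box(-.012,.012,-.023,.023,-.02,.02),np.array([[x,.014*np.cos(t),.014*np.sin(t)] for x in(.012,.018) for t in a])]
FIX=[box(-.024,.024,y-.005,y+.005,.006,.016) for y in(-.029,-.091,-.153,-.215)]
def render(P,parts,q,z,shape):
    m=np.zeros(shape[:2],np.uint8);c,s=np.cos(q[2]),np.sin(q[2])
    for p in parts:
        w=np.c_[c*p[:,0]-s*p[:,1]+q[0],s*p[:,0]+c*p[:,1]+q[1],p[:,2]+z]
        uv=np.array([proj(P,x) for x in w],np.float32)
        cv2.fillPoly(m,[np.round(cv2.convexHull(uv)[:,0]*16).astype(np.int32)],1,shift=4,lineType=cv2.LINE_8)
    return m
def fit(P,mask,parts,q0,z,up=3):
    """mask: bool 400x640; returns x,y,yaw,IoU"""
    P=dict(P);K=np.array(P['K'],float).copy();K[:2]*=up;K[:2,2]+=(up-1)/2;P['K']=K
    M=cv2.resize(mask.astype(np.uint8),None,fx=up,fy=up,interpolation=cv2.INTER_NEAREST)
    def f(q):
        m=render(P,parts,q,z,M.shape);return -(m&M).sum()/max(1,(m|M).sum())
    best=None
    for q in q0:
        q=np.array(q); 
        r=minimize(f,q,method='Nelder-Mead',options=dict(initial_simplex=np.vstack([q,q+[.006,0,0],q+[0,.006,0],q+[0,0,.3]]),maxiter=90,xatol=1e-4,fatol=1e-4))
        if best is None or r.fun<best.fun: best=r
    return np.r_[best.x,-best.fun]
def near(P,shape,p,r):
    u=proj(P,p);d=np.linalg.norm(proj(P,np.array(p)+[0,r,0])-u);m=np.zeros(shape[:2],np.uint8);cv2.circle(m,tuple(int(round(v)) for v in u),int(d),1,-1);return m>0
def covermask(im,P,p,r=.036):
    hsv=cv2.cvtColor(im,cv2.COLOR_RGB2HSV);m=((hsv[...,1]<65)&near(P,im.shape,p,r)).astype(np.uint8)
    m=cv2.morphologyEx(m,cv2.MORPH_OPEN,np.ones((3,3)));n,l,s,_=cv2.connectedComponentsWithStats(m);return l==1+np.argmax(s[1:,4])
def fitcover(im,P,p,z=.02):
    m=covermask(im,P,[p[0],p[1],z]);return fit(P,m,COVER,[[p[0],p[1],t] for t in np.arange(8)*np.pi/4],z)
E
python3 - <<'E'
from h import *
import pickle
np.set_printoptions(precision=4,suppress=True)
# rebuild wrist camera params for the stored pictures from the present pose (camera rigid to tool)
P=camera_params('wrist');T=np.array(P['camera_from_world'])
W=np.eye(4);W[:3,:3]=R.from_quat(read_tcp_rot()).as_matrix();W[:3,3]=read_eef_pos()
CT=T@W; print('cam in tool',np.linalg.inv(CT))
def Pof(p,yaw=np.pi/2):
    W=np.eye(4);W[:3,:3]=R.from_quat(down(yaw)).as_matrix();W[:3,3]=p
    return dict(K=P['K'],camera_from_world=CT@np.linalg.inv(W))
g=lambda n:cv2.imread('pics/'+n+'.png')[:,:,::-1].copy()
im=g('w_fix');Pf=Pof([.5801,-.1398,.3398])
hsv=cv2.cvtColor(im,cv2.COLOR_RGB2HSV)
m0=(hsv[...,2]>185)&(hsv[...,1]<30)
# fence included with unknown width
best=None
for f in(.005,.007,.009,.011):
    parts=FIX+[box(.024,.024+f,-.22,-.024,.006,.016)]
    reg=render(Pf,[box(-.034,.04,-.235,-.03,.006,.016)],[.612,-.064,-.06],0,im.shape)>0
    r=fit(Pf,m0&reg,parts,[[.612,-.066,-.06]],0); print('fixture',f,r)
for n,pp,p in(('w_cov',[.4505,.2992,.36],[.4255,.2838]),('w_cov',[.4505,.2992,.36],[.4307,.391]),('w_key',[.4307,-.1001,.3399],[.4235,-.0584])):
    print('cover',fitcover(g(n),Pof(pp),p))
E
```

```text
cam in tool [[-0.001  -0.9446 -0.3282  0.0846]
 [ 1.     -0.0012  0.0004  0.0003]
 [-0.0008 -0.3282  0.9446 -0.1259]
 [ 0.      0.      0.      1.    ]]
fixture 0.005 [ 0.5987 -0.0492 -1.0702 -0.    ]
fixture 0.007 [ 0.6047 -0.0418 -1.1989 -0.    ]
fixture 0.009 [ 0.6011 -0.0518  0.9466 -0.    ]
fixture 0.011 [ 0.6013 -0.0529  0.9499 -0.    ]
cover [ 0.4715  0.2518  0.8    -0.    ]
cover [ 0.4687  0.421  -2.2    -0.    ]
cover [ 0.4695 -0.0904  0.8    -0.    ]h.py:43: RuntimeWarning: overflow encountered in scalar negative
  m=render(P,parts,q,z,M.shape);return -(m&M).sum()/max(1,(m|M).sum())
```

View pics/w_cov.png

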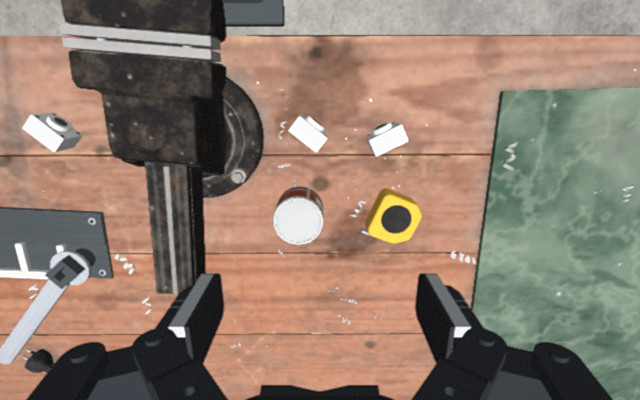

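```bash
sed -i 's/return -(m&M).sum()/return -float((m\&M).sum())/' h.py
cat > est.py <<'E'
from h import *
np.set_printoptions(precision=4,suppress=True)
P=camera_params('wrist');T=np.array(P['camera_from_world'])
W=np.eye(4);W[:3,:3]=R.from_quat(read_tcp_rot()).as_matrix();W[:3,3]=read_eef_pos()
CT=T@W
def Pof(p,yaw=np.pi/2):
    W=np.eye(4);W[:3,:3]=R.from_quat(down(yaw)).as_matrix();W[:3,3]=p
    return dict(K=P['K'],camera_from_world=CT@np.linalg.inv(W))
g=lambda n:cv2.imread('pics/'+n+'.png')[:,:,::-1].copy()
im=g('w_fix');Pf=Pof([.5801,-.1398,.3398])
hsv=cv2.cvtColor(im,cv2.COLOR_RGB2HSV)
m0=(hsv[...,2]>185)&(hsv[...,1]<30)
for f in(.005,.007,.009,.011):
    parts=FIX+[box(.024,.024+f,-.22,-.024,.006,.016)]
    reg=render(Pf,[box(-.034,.04,-.235,-.026,.006,.016)],[.612,-.064,-.06],0,im.shape)>0
    r=fit(Pf,m0&reg,parts,[[.612,-.066,-.06]],0); print('fixture',f,r)
for n,pp,p in(('w_cov',[.4505,.2992,.36],[.4255,.2838]),('w_cov',[.4505,.2992,.36],[.4307,.391]),('w_key',[.4307,-.1001,.3399],[.4235,-.0584])):
    print('cover',fitcover(g(n),Pof(pp),p))
E
python3 est.py
```

```text
fixture 0.005 [ 0.6219 -0.0694 -0.0577  0.8293]
fixture 0.007 [ 0.6208 -0.0695 -0.0564  0.8411]
fixture 0.009 [ 0.6191 -0.069  -0.0579  0.7792]
fixture 0.011 [ 0.6185 -0.0691 -0.0594  0.7239]
cover [0.4237 0.2843 2.4886 0.9473]
cover [0.4319 0.3905 3.5887 0.9639]
cover [ 0.4221 -0.0563  2.3895  0.9447]
```

The w_cov view shows covers at (308,133) and (387,138), the tin at (299,215), the tape at (396,215), and the vise left of column 262. The fits agree with the networks. Next I'll take a closer look at the fixture, then check the pick and place poses with IK.

```bash
cat >> h.py <<'E'
def Rz(t): return R.from_euler('z',t).as_matrix()
def Ry(t): return R.from_euler('y',t).as_matrix()
A=np.radians(30)
def tool_in_cover(s,off=.010):
    z=np.array([-np.sin(A),0,-np.cos(A)]);y=np.array([0,s,0.]);return np.c_[np.cross(y,z),y,z],-off*z
def pickpose(c,s):
    Rt,t=tool_in_cover(s);M=Rz(c[2]);return np.array([c[0],c[1],.02])+M@t,R.from_matrix(M@Rt).as_quat()
def placepose(F,n,s,edge=-.038,lean=np.radians(45),h=.0015):
    """foot edge of the leaning cover at fixture x=edge, on the apron"""
    Rt,t=tool_in_cover(s);M=Rz(F[2]+np.pi)@Ry(-lean)
    foot=np.array([F[0],F[1],0])+Rz(F[2])@np.array([edge,-(.06+.062*(n-1)),.009+h])
    c=foot-M@np.array([-.012,0,-.02])
    return c+M@t,R.from_matrix(M@Rt).as_quat()
def zt(q): return R.from_quat(q).as_matrix()[:,2]
E
python3 - <<'E'
from h import *
np.set_printoptions(precision=4,suppress=True)
move_ptp([.48,.05,.38],down(np.pi/2)); move_ptp([.53,-.14,.23],down(np.pi/2)); pause(.3)
im,P=shot('wrist','w_fix2')
hsv=cv2.cvtColor(im,cv2.COLOR_RGB2HSV); m0=(hsv[...,2]>185)&(hsv[...,1]<30)
q=[.6208,-.0695,-.057]
parts=FIX+[box(.024,.031,-.22,-.024,.006,.016)]
reg=render(P,[box(-.034,.04,-.235,-.026,.006,.016)],q,0,im.shape)>0
F=fit(P,m0&reg,parts,[q],0); print('fixture',F)
o=im.copy();e=cv2.Canny(render(P,parts,F[:3],0,im.shape)*255,50,100)>0;o[e]=[255,0,0]
cv2.imwrite('pics/ov.png',o[:,:,::-1])
for n in('nest1','socket'):
    for r in tip_of('wrist',n)[:4]: print(n,np.round(r['at'],1),r['confidence'],onz(P,r['at'],.006 if n=='nest1' else .058))
for c in([.4221,-.0563,2.3895],[.4237,.2843,2.4886],[.4319,.3905,-2.6945]):
  for s in(1,-1):
    p,qq=pickpose(c,s);print(c,s,'pick',p,inverse_kinematics(p,qq),inverse_kinematics(p-.09*zt(qq),qq) is not None)
for n in(1,2,3):
  for s in(1,-1):
    p,qq=placepose(F,n,s);print(n,s,'place',p,inverse_kinematics(p,qq),inverse_kinematics(p+[0,0,.1],qq) is not None)
E
```

```text
fixture [ 0.623  -0.0699 -0.0568  0.8528]
nest1 [216.1 239.3] 0.98 [ 0.6092 -0.2548  0.006 ]
nest1 [327.1 243.8] 0.95 [ 0.6147 -0.1294  0.006 ]
nest1 [273.9 241.6] 0.89 [ 0.612  -0.1896  0.006 ]
socket [387.6 266.2] 0.9 [ 0.6141 -0.0706  0.058 ]
socket [328.3 240.5] 0.41 [ 0.5861 -0.1296  0.058 ]
[0.4221, -0.0563, 2.3895] 1 pick [ 0.4184 -0.0529  0.0287] [ 0.0405  0.3127 -0.3464  2.4986  1.4915  0.5487  2.2908] False
[0.4221, -0.0563, 2.3895] -1 pick [ 0.4184 -0.0529  0.0287] [ 0.4681  0.4041 -0.7836  2.4816  1.5507  0.7091 -0.8283] False
[0.4237, 0.2843, 2.4886] 1 pick [0.4197 0.2873 0.0287] [-0.3278  0.6344 -0.7553  2.105   1.1829  1.0609  2.1764] True
[0.4237, 0.2843, 2.4886] -1 pick [0.4197 0.2873 0.0287] [-0.407   0.5973 -0.6613  2.1083  1.1368  1.0082 -0.9447] True
[0.4319, 0.3905, -2.6945] 1 pick [0.4274 0.3883 0.0287] [-0.7739  0.4407 -0.1731  2.2399  1.6192  0.3003  2.699 ] True
[0.4319, 0.3905, -2.6945] -1 pick [0.4274 0.3883 0.0287] [-1.323   0.4723  0.4323  2.2651  1.8263  0.0664 -0.7722] True
1 1 place [ 0.5898 -0.1281  0.0428] [-0.6667  1.2914  1.3575  1.6792 -1.1049  1.5041 -0.707 ] True
1 -1 place [ 0.5898 -0.1281  0.0428] [ 0.2938  0.6931 -0.2142  1.63    0.1685  1.0997  1.527 ] True
2 1 place [ 0.5863 -0.19    0.0428] [-0.5622  1.3     1.3573  1.648  -1.0945  1.4967 -0.6333] True
2 -1 place [ 0.5863 -0.19    0.0428] [ 0.3513  0.7062 -0.173   1.6005  0.1677  1.1092  1.6234] True
3 1 place [ 0.5828 -0.2519  0.0428] [-0.4535  1.3121  1.3569  1.6013 -1.0876  1.4941 -0.5685] True
3 -1 place [ 0.5828 -0.2519  0.0428] [ 0.4058  0.7283 -0.132   1.5556  0.1654  1.1237  1.7185] True
```

View pics/ov.png

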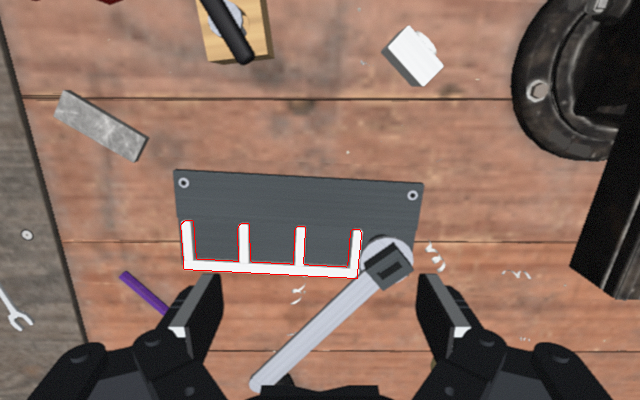

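The overlay's red outline sits on the white rails (columns 181–361, rows 221–278), but its x differs by 5–9 mm from what the networks report. I'll check it against the plate edges.

```bash
python3 - <<'E'
from h import *
np.set_printoptions(precision=4,suppress=True)
P=camera_params('wrist');im=cv2.imread('pics/w_fix2.png')[:,:,::-1]
hsv=cv2.cvtColor(np.ascontiguousarray(im),cv2.COLOR_RGB2HSV)
t=-.0568;ex=np.array([np.cos(t),np.sin(t)]);ey=np.array([-np.sin(t),np.cos(t)])
fx=lambda p:(np.array([(p[:2]-[.623,-.0699])@ex,(p[:2]-[.623,-.0699])@ey])*1000)
for u in(215,270,330,300):
    v=hsv[140:300,u,2].astype(int);s=hsv[140:300,u,1].astype(int)
    d=np.diff(v);big=[(i+140,int(d[i])) for i in range(len(d)) if abs(d[i])>25];print(u,big)
for u,v,z in((240,173,.009),(350,179,.009),(174,169,.009),(423,183,.009),(187,221,.016),(244,224,.016),(300,227,.016),(357,229,.016),(183,270.5,.016),(357,278,.016),(405,287,.009)):
    print(u,v,z,fx(onz(P,[u,v],z)))
print('hub/core', fx(onz(P,[387,263],.058)))
E
```

```text
215 [(170, -73), (172, 31), (260, 53), (261, 66), (270, -54), (271, -44), (272, -47), (273, -66)]
270 [(173, -75), (175, 30), (263, 61), (264, 55), (273, -56)]
330 [(176, -52), (177, -29), (266, 60), (267, 57), (276, -51)]
300 [(174, -35), (175, -64), (225, 32), (226, 61), (227, 43), (274, -34), (275, -37), (287, 29)]
240 173 0.009 [ -83.7627 -157.0223]
350 179 0.009 [-83.7845 -41.7402]
174 169 0.009 [ -84.1774 -225.4806]
423 183 0.009 [-83.7795  35.556 ]
187 221 0.016 [ -29.3637 -213.3558]
244 224 0.016 [ -29.3147 -152.2752]
300 227 0.016 [-29.2046 -91.8785]
357 229 0.016 [-30.3276 -30.1154]
183 270.5 0.016 [  31.5549 -222.1581]
357 278 0.016 [ 30.1892 -24.4767]
405 287 0.009 [43.2868 34.2237]
hub/core [-13.4309  -3.3212]
```

```bash
python3 - <<'E'
import cv2
a=cv2.imread('pics/w_fix2.png');cv2.imwrite('pics/z.png',cv2.resize(a[160:310,170:440],(800,444),interpolation=2))
E
```

```text
(no output)
```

View pics/z.png

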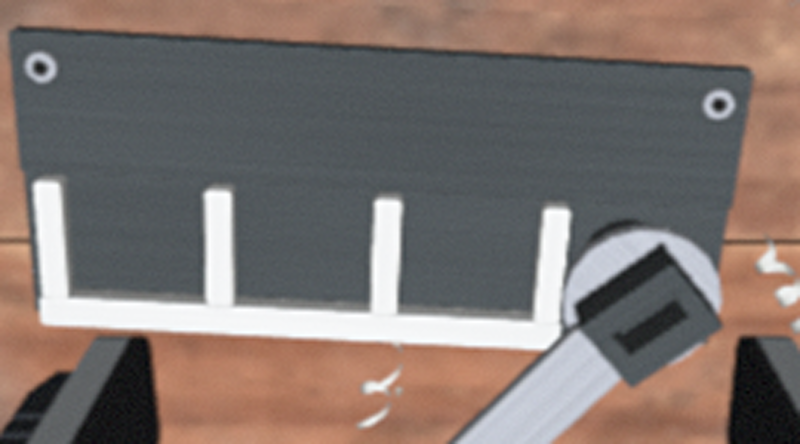

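```bash
cat >> h.py <<'E'
F=np.array([.6172,-.0697,-.0568])
def try_ik(c,s=-1,dz=.10):
    p,q=pickpose(c,s);return [inverse_kinematics(p+[0,0,d],q) for d in(0,dz/2,dz)]
def pick(c,s=-1,dz=.10,op=.075):
    p,q=pickpose(c,s); move_gripper(op); move_ptp(p+[0,0,dz],q); movel(p,q,.08)
    move_gripper(0,60); pause(.2); g=read_finger_gap(); movel(p+[0,0,dz],q,.12)
    print('picked gap',g,'now',read_finger_gap(),read_grasp_force()); return g
def fxp(x,y,z): return np.array([F[0],F[1],0])+Rz(F[2])@np.array([x,y,z])
def place(n,s=-1):
    p,q=placepose(F,n,s); move_ptp(p+[0,0,.10],q); movel(p+[0,0,.02],q,.12)
    movel(p,q,.04); print('ft',read_ft_force()); move_gripper(.056); pause(.3); movel(p+[0,0,.10],q,.15)
def push(n,end=-.029):
    move_gripper(0); y=-(.06+.062*(n-1)); q=down(F[2]+np.pi/2)
    move_ptp(fxp(-.100,y,.12),q); movel(fxp(-.100,y,.031),q,.12); movel(fxp(end,y,.031),q,.05)
    print('push ft',read_ft_force()); movel(fxp(end-.01,y,.031),q,.1); movel(fxp(end-.02,y,.16),q,.15)
E
python3 - <<'E'
import h; from h import *
np.set_printoptions(precision=3,suppress=True)
for a in(30,22,15):
    h.A=np.radians(a)
    for c in([.4221,-.0563,2.3895],[.4237,.2843,2.4886],[.4319,.3905,-2.6945]):
        for s in(1,-1): print(a,c,s,[None if r is None else np.round(r,2).tolist() for r in try_ik(c,s)][::2])
E
```

```text
30 [0.4221, -0.0563, 2.3895] 1 [[0.04, 0.31, -0.35, 2.5, 1.49, 0.55, 2.29], None]
30 [0.4221, -0.0563, 2.3895] -1 [[0.47, 0.4, -0.78, 2.48, 1.55, 0.71, -0.83], [0.63, 0.04, -0.91, 2.45, 0.96, 0.6, -0.25]]
30 [0.4237, 0.2843, 2.4886] 1 [[-0.33, 0.63, -0.76, 2.11, 1.18, 1.06, 2.18], [-0.26, 0.42, -0.82, 2.08, 0.96, 1.11, 2.4]]
30 [0.4237, 0.2843, 2.4886] -1 [[-0.41, 0.6, -0.66, 2.11, 1.14, 1.01, -0.94], [-0.18, 0.46, -0.92, 2.08, 1.01, 1.15, -0.77]]
30 [0.4319, 0.3905, -2.6945] 1 [[-0.77, 0.44, -0.17, 2.24, 1.62, 0.3, 2.7], [-1.4, 0.23, 0.51, 2.25, 0.51, 0.25, -2.52]]
30 [0.4319, 0.3905, -2.6945] -1 [[-1.32, 0.47, 0.43, 2.27, 1.83, 0.07, -0.77], [-0.45, 0.26, -0.52, 2.2, 1.03, 0.42, 0.19]]
22 [0.4221, -0.0563, 2.3895] 1 [[0.16, 0.29, -0.37, 2.44, 1.16, 0.45, 2.71], None]
22 [0.4221, -0.0563, 2.3895] -1 [[-0.12, 0.27, -0.08, 2.46, 1.07, 0.38, -0.38], [0.3, 0.02, -0.49, 2.4, 0.61, 0.58, 0.14]]
22 [0.4237, 0.2843, 2.4886] 1 [[-0.27, 0.58, -0.73, 2.1, 1.04, 0.92, 2.35], [-0.21, 0.38, -0.79, 2.07, 0.8, 0.99, 2.58]]
22 [0.4237, 0.2843, 2.4886] -1 [[-0.48, 0.51, -0.48, 2.11, 0.91, 0.81, -0.72
[... 335 characters left out ...]
, 0.66, -1.24, 2.36, 1.29, 0.85, 2.82], [-0.79, -0.0, 0.69, 2.39, 0.35, 0.61, -2.69]]
15 [0.4221, -0.0563, 2.3895] -1 [[0.04, 0.27, -0.16, 2.4, 0.68, 0.39, 0.08], [0.21, 0.04, -0.32, 2.35, 0.37, 0.62, 0.42]]
15 [0.4237, 0.2843, 2.4886] 1 [[-0.22, 0.55, -0.7, 2.09, 0.89, 0.82, 2.52], [-0.15, 0.36, -0.77, 2.05, 0.65, 0.93, 2.75]]
15 [0.4237, 0.2843, 2.4886] -1 [[-0.46, 0.47, -0.42, 2.1, 0.72, 0.72, -0.5], [-0.24, 0.33, -0.66, 2.06, 0.6, 0.9, -0.35]]
15 [0.4319, 0.3905, -2.6945] 1 [[-0.98, 0.46, 0.13, 2.09, 0.14, 0.36, -2.11], [-0.63, 0.29, -0.26, 2.04, 0.32, 0.6, -2.24]]
15 [0.4319, 0.3905, -2.6945] -1 [[-0.44, 0.51, -0.48, 2.06, 0.76, 0.49, 0.52], [-0.04, 0.45, -0.95, 2.01, 0.75, 0.74, 0.58]]
```

```bash
sed -i 's/^A=np.radians(30)/A=np.radians(22)/' h.py
python3 - <<'E'
from h import *
np.set_printoptions(precision=4,suppress=True)
print(inverse_kinematics(*placepose(F,3,-1)))
pick([.4221,-.0563,2.3895])
move_ptp([.53,-.16,.22],down(F[2]+np.pi/2))
place(3)
q=down(np.pi/2);move_ptp([.50,-.2,.25],q);pause(.2);im,P=shot('wrist','p1')
print(read_time_s(),read_ft_force())
E
```

```text
[ 0.3881  0.8002 -0.1306  1.4576  0.1869  1.2888  1.7036]
picked gap 0.04499553615391805 now 0.0449460611059851 61.293697357177734
ft [-0.0979 -0.6231 -1.6578]
19.375 [0.6786 0.8498 1.1334]
```

View pics/p1.png

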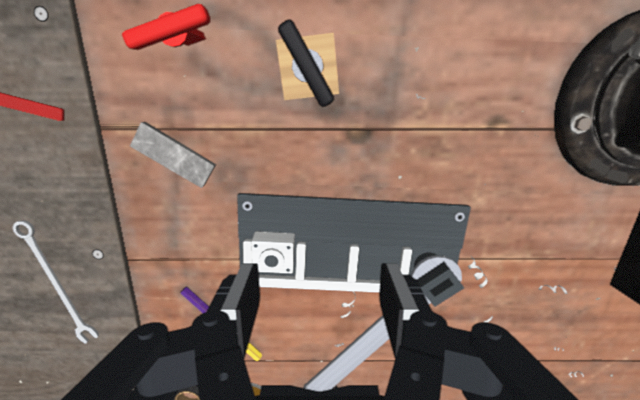

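The first cover lies boss up in nest 3 at (270,255), a little forward of the fence. I'll push it home and then do cover A with a fresh fit.

```bash
cat >> h.py <<'E'
def find(p):
    """fresh look at a cover near p, from above"""
    move_ptp([p[0]+.02,p[1]-.02,.36],down(np.pi/2));pause(.2);im,P=shot('wrist','find_%d'%(read_time_s()*10))
    L=[(r['confidence'],onz(P,r['at'],.02)) for r in tip_of('wrist','cover1')]
    L=[l for l in L if l[1][1]>.2]; print('seen',L)
    b=min(L,key=lambda l:np.linalg.norm(l[1][:2]-p[:2]))[1]
    c=fitcover(im,P,b); print('fit',c); return c
E
python3 - <<'E'
from h import *
np.set_printoptions(precision=4,suppress=True)
push(3)
move_ptp([.52,-.02,.36],down(np.pi/2))
c=find([.4237,.2843])
if c[3]>.88:
    pick(c,dz=.12)
    p,q=pickpose(c,-1);movel(p+[0,0,.33],q,.2)
    move_ptp([.5,.05,.40],down(F[2]+np.pi/2));move_ptp([.53,-.16,.24],down(F[2]+np.pi/2))
    place(2);push(2)
    move_ptp([.50,-.16,.27],down(np.pi/2));pause(.2);shot('wrist','p2')
print(read_time_s(),read_ft_force())
E
```

```text
push ft [-0.4591  0.0991 -0.554 ]
seen [(0.79, array([0.4344, 0.3942, 0.02  ])), (0.76, array([0.4533, 0.3158, 0.02  ]))]
fit [0.4482 0.3151 2.391  0.9491]
picked gap 0.04507433882033282 now 0.04489480362981884 62.12036490440369
ft [ 0.7896 -0.3522 -1.1914]
push ft [-0.0166 -0.3812 -0.7801]
45.075 [ 0.1326 -0.1733 -0.2561]
```

View pics/p2.png

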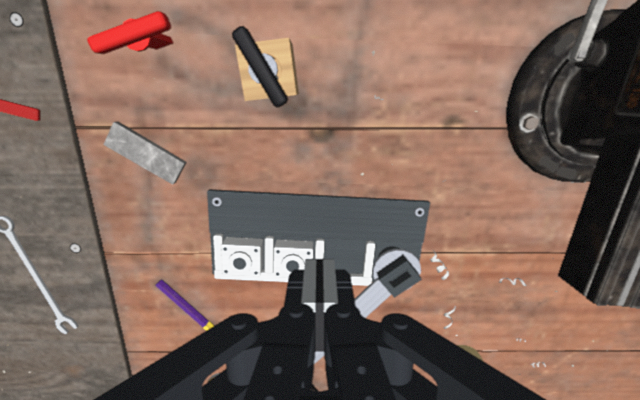

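Cover A had been knocked aside before pickup, and the fresh fit handled it. Nests 3 and 2 are now filled, at (240,262) and (292,265). Next is the third cover, into nest 1.

```bash
python3 - <<'E'
from h import *
np.set_printoptions(precision=4,suppress=True)
move_ptp([.5,-.02,.38],down(np.pi/2))
c=find([.4319,.3905])
if c[3]>.88:
    pick(c,dz=.12)
    p,q=pickpose(c,-1);movel(p+[0,0,.33],q,.2)
    move_ptp([.5,.05,.40],down(F[2]+np.pi/2));move_ptp([.53,-.14,.24],down(F[2]+np.pi/2))
    place(1);push(1)
    move_gripper(.085)
    move_ptp([.53,-.14,.27],down(np.pi/2));pause(.2);im,P=shot('wrist','p3')
    for r in tip_of('wrist','cover1'): 
        w=onz(P,r['at'],.018); print(r['confidence'],Rz(F[2]).T@(w-[F[0],F[1],0])*1000)
    for n in('socket',):
        for r in tip_of('wrist',n)[:2]: print(n,r['at'],r['confidence'],onz(P,r['at'],.058))
    move_ptp([.44,-.19,.27],down(np.pi/2));pause(.2);im,P=shot('wrist','k1')
    for n,z in(('stand_mouth',.048),('key',.008)):
        for r in tip_of('wrist',n)[:2]: print(n,r['at'],r['confidence'],onz(P,r['at'],z))
    # black handle rectangle
    m=(im.max(2)<60)&near(P,im.shape,[.398,-.208,.086],.05)
    n_,l,s,_=cv2.connectedComponentsWithStats(m.astype(np.uint8));k=1+np.argmax(s[1:,4])
    pts=np.array([onz(P,(x,y),.086)[:2] for y,x in np.argwhere(l==k)],np.float32)
    rc=cv2.minAreaRect(pts*1000);print('handle',rc)
    hsv=cv2.cvtColor(im,cv2.COLOR_RGB2HSV)
print(read_time_s(),read_ft_force())
a=cv2.imread('pics/p3.png')[150:350,170:470];b=cv2.imread('pics/k1.png')[60:260,170:470]
cv2.imwrite('pics/m3.png',cv2.resize(np.vstack([a,b]),(450*1,600),interpolation=2))
E
```

```text
seen [(0.87, array([0.4364, 0.3954, 0.02  ]))]
fit [0.4321 0.3896 3.5993 0.9505]
picked gap 0.04474074697274274 now 0.044955703608438605 63.00200700759888
ft [ 0.3907  0.0496 -1.9355]
push ft [-0.6025  0.291   0.0999]
0.74 [   2.187  -185.7501   18.    ]
0.6 [  5.5749 -56.2522  18.    ]
0.59 [   5.2865 -122.9625   18.    ]
socket [383.6, 254.7] 0.63 [ 0.6181 -0.0682  0.058 ]
stand_mouth [299.2, 127.2] 0.81 [ 0.395  -0.2082  0.048 ]
key [198.8, 99.7] 0.73 [ 0.3702 -0.3192  0.008 ]
key [300.0, 127.8] 0.64 [ 0.4001 -0.2096  0.008 ]
handle ((397.7923278808594, -208.598876953125), (67.94969177246094, 13.521846771240234), 30.081518173217773)
66.8417 [-0.2991 -0.1785  0.2037]
```

View pics/m3.png

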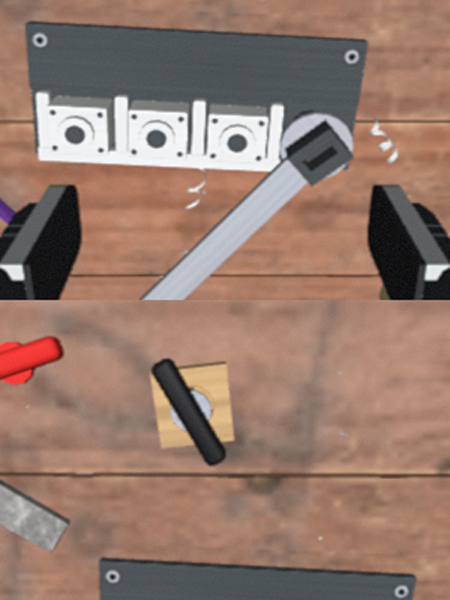

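All three covers are seated boss up against the fence: the row at y 98–165 in the top half. The key's handle is measured at (0.398,-0.209), yaw 30°. Now the slot angle and an IK check for the turn.

```bash
python3 - <<'E'
from h import *
np.set_printoptions(precision=3,suppress=True)
move_gripper(.04)
move_ptp([.55,-.07,.20],down(np.pi/2));pause(.2);im,P=shot('wrist','s1')
g=im.max(2)
reg=near(P,im.shape,fxp(0,0,.058),.0175)
u=proj(P,fxp(0,0,.058));print('exp',u)
for t in(35,45,55):
    m=((g<t)&reg).astype(np.uint8);n,l,s,ce=cv2.connectedComponentsWithStats(m)
    for k in range(1,n):
        if s[k,4]>40:
            pts=np.array([onz(P,(x,y),.058)[:2] for y,x in np.argwhere(l==k)],np.float32)*1000
            print(t,s[k,4],ce[k],cv2.minAreaRect(pts))
for r in tip_of('wrist','socket')[:2]: print(r['at'],r['confidence'],onz(P,r['at'],.058))
x,y=map(int,u);cv2.imwrite('pics/s1c.png',cv2.resize(im[y-50:y+50,x-70:x+70,::-1],(700,500),interpolation=2))
for y0 in(2.095,-1.046):
    print('pick',y0,inverse_kinematics([.398,-.2086,.08],down(y0)))
    for d in(-1.05,-2.2,-2.6): print(y0+d,inverse_kinematics(fxp(0,0,.12),down(y0+d)))
E
```

```text
exp [322.763 267.491]
45 59 [313.153 253.525] ((603.2277221679688, -78.32737731933594), (3.547661542892456, 20.364036560058594), 39.54251480102539)
45 114 [325.167 269.228] ((619.1390380859375, -67.54447174072266), (7.094082832336426, 22.026348114013672), 29.48051643371582)
55 71 [313.042 253.958] ((603.5065307617188, -78.51744079589844), (3.7349863052368164, 21.01161003112793), 39.550540924072266)
55 155 [324.006 269.497] ((618.2062377929688, -68.43827819824219), (8.752721786499023, 23.48248291015625), 34.17729949951172)
pick 2.095 [ 1.335  0.483 -1.063  2.156  0.584  0.827  1.999]
1.0450000000000002 [ 0.664  0.616 -0.806  1.739  0.514  1.011  0.713]
-0.10499999999999998 [ 0.505  0.544 -0.585  1.746  0.357  0.959 -0.326]
-0.5049999999999999 [ 0.45   0.526 -0.512  1.749  0.308  0.947 -0.692]
pick -1.046 [ 0.836  0.297 -0.485  2.174  0.21   0.714 -0.836]
-2.096 [-0.842  1.023  1.366  1.81  -1.064  1.274 -1.264]
-3.2460000000000004 [ 0.886  0.829 -1.181  1.729  0.831  1.177  2.501]
-3.646 [ 0.854  0.782 -1.117  1.731  0.772  1.139  2.137]
```

View pics/s1c.png

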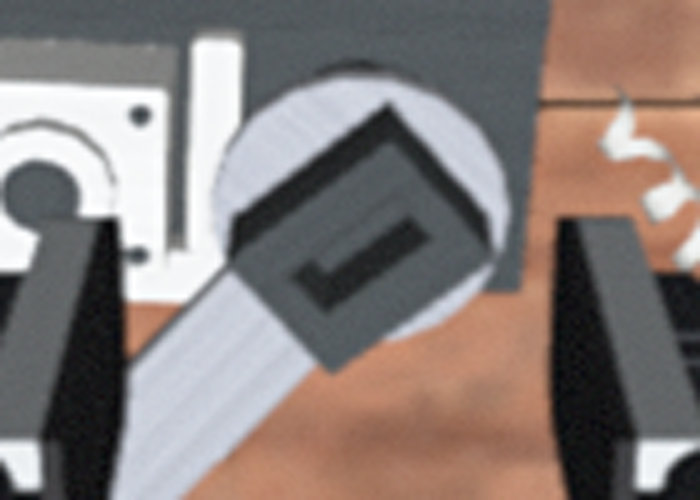

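```bash
python3 - <<'E'
from h import *
np.set_printoptions(precision=4,suppress=True)
P=camera_params('wrist')
W=[onz(P,(322-70+u/5,267-50+v/5),.058)[:2] for u,v in((235,265),(333,373),(490,258),(388,130))]
W=np.array(W);print(W,W.mean(0))
for i in range(4):
    d=W[(i+1)%4]-W[i];print(np.linalg.norm(d),np.degrees(np.arctan2(d[1],d[0])))
for z in(.058,.048):print(onz(P,(252+235/5,217+265/5),z))
# strap edges on top z=.048 : two edges in the crop
for a,b in(((228,268),(128,368)),((310,340),(195,480))):
    d=onz(P,(252+b[0]/5,217+b[1]/5),.048)-onz(P,(252+a[0]/5,217+a[1]/5),.048);print('strap',np.degrees(np.arctan2(d[1],d[0])))
E
```

```text
[[ 0.6197 -0.0901]
 [ 0.6421 -0.0727]
 [ 0.6184 -0.0445]
 [ 0.5932 -0.0629]] [ 0.6183 -0.0675]
0.028424602920837618 37.772809233783526
0.03679192717933124 130.16673928479304
0.0311800669444933 -143.9514152184851
0.03793996447381952 -45.75270640367264
[ 0.6197 -0.0901  0.058 ]
[ 0.6254 -0.0908  0.048 ]
strap -42.27190647540024
strap -35.8779759364258
```

The core's long axis runs at about -48° in world, centred near (0.618,-0.0686). It sits near the end of its play, which fits. Picking the key.

```bash
cat > key.py <<'E'
from h import *
np.set_printoptions(precision=4,suppress=True)
KP=np.array([.398,-.2086,.080]);KY=2.095
S=np.array([.6178,-.0686])
E
python3 - <<'E'
from key import *
move_ptp([.50,-.12,.25],down(1.57))
move_ptp(KP+[0,0,.09],down(KY)); movel(KP,None,.08); move_gripper(0,80); pause(.2)
print('gap',read_finger_gap(),read_grasp_force(),read_eef_pos(),read_ft_force())
movel(KP+[0,0,.10],None,.1); print('gap',read_finger_gap(),'F',read_ft_force())
shot('side','k_side')
move_ptp([S[0]-.06,S[1]-.04,.20],down(1.4)); move_ptp([S[0],S[1],.16],down(.74))
print(read_eef_pos(),read_qpos(),[inverse_kinematics([S[0],S[1],.115],down(y)) is not None for y in(-.5,-.8)])
im,P=shot('wrist','k_ins'); f0=np.array(read_ft_force())
z=.134
movel([S[0],S[1],z],None,.06); print(f0,read_ft_force(),read_time_s())
while z>.112:
    z-=.0015; movel([S[0],S[1],z],None,.03); f=np.array(read_ft_force())-f0
    print(round(z,4),read_eef_pos()[2],f)
    if f[2]>8: break
shot('scene','k_sc');print(read_time_s(),read_finger_gap())
E
```

```text
gap 0.012635073373042548 78.45937013626099 [ 0.3986 -0.2091  0.0806] [-1.3697 -0.6141  5.6306]
gap 0.012520261838992809 F [ 0.1453 -0.4557 -1.3574]
[ 0.617  -0.0703  0.1598] [ 0.6315  0.54   -0.7555  1.7164  0.4184  1.0547  0.4751] [True, True]
[ 0.3764  0.1455 -1.465 ] [ 0.7454 -0.0383 -1.339 ] 74.8917
0.1325 0.1327428004684878 [-0.9056 -0.3474 -0.4191]
0.131 0.13093662872540196 [ 0.0453 -0.647  -0.0771]
0.1295 0.12932483972046385 [-0.206   1.0622 -0.0308]
0.128 0.1278514581052249 [-0.3989  0.2303  0.149 ]
0.1265 0.12633615168271062 [-0.2627 -0.0695  0.6856]
0.125 0.12481801020338787 [-0.3147 -0.1445  0.1143]
0.1235 0.12335372296068214 [-0.0012 -0.4571  0.3661]
0.122 0.12185456850928685 [-0.6545 -0.2772  0.0065]
0.1205 0.12034211011324403 [-0.1554 -0.5147 -0.603 ]
0.119 0.11884664312974769 [-0.8758 -0.0077 -0.7339]
0.1175 0.1173353809226398 [-0.463   0.4942  0.2154]
0.116 0.11583785864480592 [ 0.0398  0.1419 -0.0594]
0.1145 0.11473725662046372 [ 0.1861 -0.8508  0.3091]
0.113 0.1146169610340108 [-2.5403 -0.7899  7.5842]
0.1115 0.11450171737241517 [-3.9886 -0.2912 12.4263]
78.6917 0.012904427526986685
```

The key went straight in to the 15.5 mm seat (contact at TCP z 0.1145, against 0.130 at the mouth). Now I'll turn clockwise, watching the torque.

```bash
python3 - <<'E'
from key import *
p=[S[0],S[1],.115]
movel(p,None,.03); t0=np.array(read_ft_torque())
y=.74
while y>-.85:
    y-=.08; move_ptp(p,down(y)); t=read_ft_torque()[2]-t0[2]; f=read_ft_force()
    yy=R.from_quat(read_tcp_rot()).as_matrix()[:,1]
    print(round(y,2),round(np.arctan2(yy[1],yy[0]),3),round(t,3),f,round(read_eef_pos()[2],4))
    if abs(t)>.9 or np.linalg.norm(f)>30: break
pause(.3);shot('side','t1');shot('scene','t1s');print(read_time_s(),read_finger_gap())
a=cv2.imread('pics/t1.png')[120:240,220:400];b=cv2.imread('pics/t1s.png')[190:310,290:470]
cv2.imwrite('pics/t1m.png',cv2.resize(np.vstack([a,b]),(450,600),interpolation=2))
E
```

```text
0.66 0.662 -0.042 [-0.5213 -0.6285  0.5265] 0.1147
0.58 0.583 -0.005 [ 0.4547  1.1329 -0.4229] 0.1147
0.5 0.503 0.046 [ 0.0819 -0.5642 -0.5331] 0.1147
0.42 0.423 0.001 [-1.1405  0.7758 -1.2178] 0.1148
0.34 0.344 0.049 [-1.585   0.4004 -0.2899] 0.1148
0.26 0.263 0.028 [-0.7089  1.0152 -0.6865] 0.1147
0.18 0.183 -0.003 [-0.5291 -0.1167 -1.8592] 0.1148
0.1 0.103 0.017 [-0.3862  1.2342 -1.9049] 0.1148
0.02 0.023 0.052 [-0.2365  0.5507 -2.5149] 0.1148
-0.06 -0.057 0.087 [-0.0061 -0.4677 -2.5274] 0.1148
-0.14 -0.137 0.067 [-0.0534  0.838  -3.7677] 0.1148
-0.22 -0.217 0.077 [ 0.8585 -1.0816 -5.7071] 0.1148
-0.3 -0.297 0.067 [-0.788  -0.1907 -3.7367] 0.1149
-0.38 -0.377 0.046 [-0.5838 -0.2507 -5.0699] 0.1149
-0.46 -0.457 0.056 [ 0.0796  0.3754 -4.2007] 0.115
-0.54 -0.536 0.202 [ 0.2352 -1.1855 -4.6256] 0.115
-0.62 -0.615 0.628 [ 1.078   0.2706 -4.7603] 0.115
-0.7 -0.693 1.306 [ 0.2922 -1.2435 -4.8371] 0.1149
83.8583 0.012385773343219225
```

View pics/t1m.png

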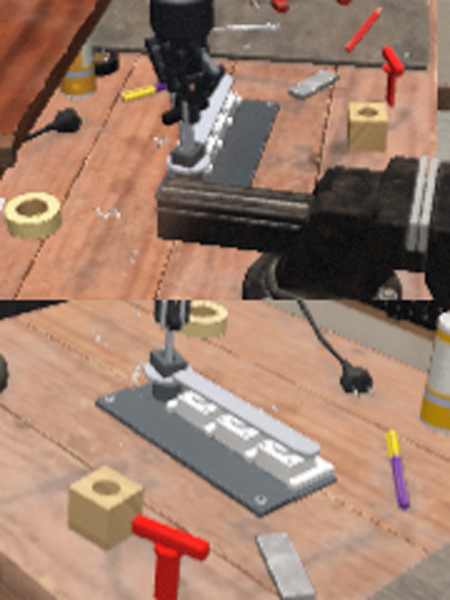

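The strap is home against its stop: torque rose to 1.3 N·m, and both views show it lying over the row with the covers in place. Now I'll back off, lift out, and return the key.

```bash
python3 - <<'E'
from key import *
p=np.array([S[0],S[1],.115])
for y in(-.62,-.55): move_ptp(p,down(y))
print('t',read_ft_torque(),read_ft_force())
for dz in(.01,.02,.03): movel(p+[0,0,dz],None,.04); print(dz,read_ft_force())
movel(p+[0,0,.10],None,.12); shot('scene','t2')
move_ptp([.53,-.10,.24],down(.6)); move_ptp(KP+[0,0,.10],down(KY)); pause(.2); shot('scene','t3');shot('side','t4')
f0=np.array(read_ft_force()); print(f0,read_eef_pos(),read_finger_gap())
z=.055
movel(KP+[0,0,z],None,.08)
while z>.0:
    z-=.003; movel(KP+[0,0,z],None,.04); f=np.array(read_ft_force())-f0
    if np.linalg.norm(f)>6: print('contact',z,f,read_eef_pos()); break
print(z,read_eef_pos(),read_time_s())
a=cv2.imread('pics/t2.png')[190:310,290:470];b=cv2.imread('pics/t3.png')[180:300,260:440]
cv2.imwrite('pics/t2m.png',cv2.resize(np.vstack([a,b]),(450,600),interpolation=2))
E
```

```text
t [ 0.0562 -0.2491  0.3058] [ 0.2085  0.0402 -2.927 ]
0.01 [ 0.2156 -0.6869 -5.209 ]
0.02 [ 0.0225 -0.5154 -2.3413]
0.03 [ 0.6608 -0.4745 -1.5491]
[-0.4623  0.732  -0.9758] [ 0.3983 -0.2084  0.1801] 0.012427972211241959
contact -0.002000000000000012 [-5.3468  1.1298 19.9097] [ 0.3989 -0.2089  0.0804]
-0.002000000000000012 [ 0.3989 -0.2089  0.0804] 94.8083
```

View pics/t2m.png

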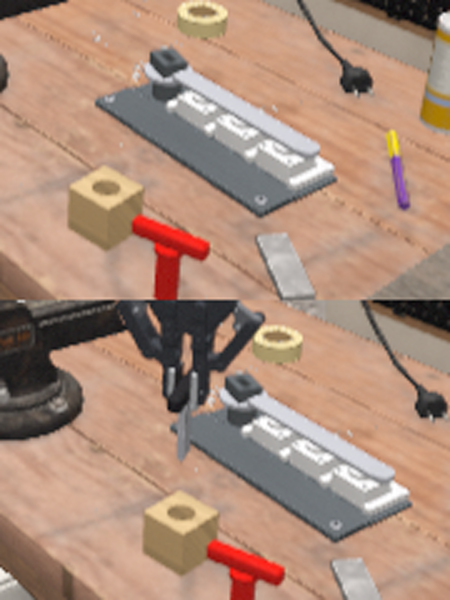

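The strap stayed home and the covers are flat. The key reached the bottom of its stand at the same height it was picked from (TCP z 0.080). Releasing and checking.

```bash
python3 - <<'E'
from key import *
movel(KP,None,.03); move_gripper(.04); pause(.3); movel(KP+[0,0,.12],None,.1)
move_ptp([.50,-.05,.30],down(1.57)); pause(.3); shot('scene','e1');shot('wrist','e2')
print(read_time_s(),read_ft_force())
a=cv2.imread('pics/e1.png')[180:320,280:460];b=cv2.imread('pics/e2.png')[60:290,100:400]
cv2.imwrite('pics/em.png',np.hstack([cv2.resize(a,(400,311)),cv2.resize(b,(400,311))]))
E
```

```text
98.3667 [-0.2319 -0.331  -0.4361]
```

View pics/em.png

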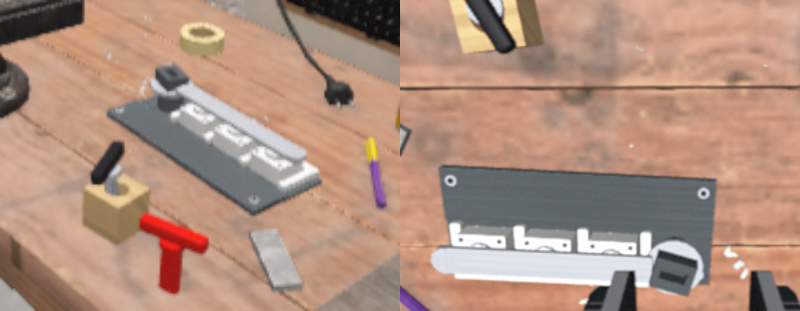

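The key is upright in its stand at (112,180) in the left half, the strap lies over the row, the covers are seated, and the robot is clear.

```bash
python3 -c "
from bench import *
print(sign_off())"
```

```text
the job is handed in; nothing more can be done
None
```

I handed the job in at about 98 s: the last pictures show all three covers boss up in their nests, the strap home over them and the key upright in its stand; the sign-off returned no verdict.

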